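# Clamp the glued gift box and click the torque knob home

### The job

Stand the smaller of the two white gift boxes on its long edge in the open glue-up clamp, midway along the jaws with its flat faces towards them, and let go of it. Then turn the clamp's torque knob clockwise past its click, as far as it goes, so that the box is pressed between the jaws, and let go. Leave the larger gift box and the tape roll where they are.

Things in the scene. Friction and masses are not known exactly. Their poses are not given: they have to be found in the camera images.
- gift_box: the smaller white lid-and-base gift box, to be clamped: 42 mm thick, 120 mm long, 80 mm tall as it stands on its long edge, about 0.15 kg. Origin: centre of its underside; z up, y along its length, x through its thickness. Grasp it across x from above, about 60 mm above its underside, to keep the fingers clear of the jaws. Either way round is right
- large_box: the larger white gift box, standing on its long edge likewise: 50 mm thick, 165 mm long, 85 mm tall; same axes. It may stand nearer or farther than the smaller one. It stays where it is
- clear_tape_roll: a cream-coloured tape roll lying flat, 96 mm across, 45 mm tall; origin: centre of its underside. It stays where it is
- clamp: the fixed glue-up clamp: aluminium base plate 160 mm in its x, 280 mm in its y (-145 to 135 mm), top 12 mm above the table; origin under the plate; turned about z. The jaw slot lies at its +y end; behind the moving jaw stands a grey housing (y -138 to -18 mm, x -50 to 50 mm, 97 mm tall at the jaw side) that slopes down towards -y, the outer end, and carries the knob
- clamp_mid (a point): middle of the open jaw slot, on the base plate's top; x along the jaws, y across, z up. Fixed fence face at y = +32 mm, press pad's face at y = -32 mm when open (64 mm gap); both 110 mm long and up to 34 mm high above this point. The box stands here, its length along x; its place across the gap is free, as the jaw pushes it to the fence
- press_pad: black sprung rubber pad on the moving jaw, 106 x 6 x 32 mm. Its origin coincides with the clamp's origin when open and shifts with the jaw along the clamp's +y, towards the fence. With the box in place and the knob at its stop it is compressed about 4 mm and presses with some 3 N
- knob (a joint): angle of the torque knob, rad: 0 = open, grows clockwise as seen looking at the panel, end stop 1.25. The jaw moves 20.8 mm per rad. A spring resists with about 0.2 N m (most near 0.4), fading to nothing at the click at 1.0; let go before that and it turns back to 0; past that it snaps on to the stop and stays
- knob_grip (a point): on the knob's axis, 30 mm above the sloped panel. z: outward along the axis, leaning 35 degrees from vertical to the clamp's -y; x along the bar grip, y across; they turn with the knob (clockwise = negative about z). Metal bar 70 mm long, 18 mm thick, 10 to 42 mm above the panel, on a 68 mm black skirt. Marked on the panel: bar lies 36 degrees left of straight upslope at 0, 36 right at the stop
Things that resemble listed ones, but are neither listed nor needed, are in the scene too. What is shaped like the gift_box but pink is not meant.

How it is judged (in metres and radians):
On the way, in this order (a step that is already met when the one before it is completed fails the run):
1. the smaller gift box stands released on its long edge in the open clamp, the knob still near its start (x of gift_box in the frame of clamp_mid between -0.03 and 0.03 m and y of gift_box in the frame of clamp_mid between -0.016 and 0.016 m and z of gift_box in the frame of clamp_mid below 0.006 m and angle between gift_box's own z axis and vertical below 0.1 rad and contact force between the fingers and gift_box below 0.2 N and value of joint knob below 0.5 rad), for 0.2 s.
2. the knob is turned past its click (value of joint knob above 1.12 rad), for 0.2 s.
At the end, for the whole second after the job is handed in: the knob rests past its click (joint above 1.12 of 1.25 rad); the smaller gift box stands on its long edge on the base plate (within 6 mm of it, upright within 0.1 rad), along the jaws within 0.1 rad, its middle within 30 mm of the slot's middle, pressed by the pad with more than 1 N, at rest (value of joint knob above 1.12 rad and x of gift_box in the frame of clamp_mid between -0.03 and 0.03 m and z of gift_box in the frame of clamp_mid below 0.006 m and angle between gift_box's own z axis and vertical below 0.1 rad and angle between the y axis of gift_box and the x axis of clamp_mid, either way round below 0.1 rad and contact force between press_pad and gift_box above 1 N and linear speed of gift_box below 0.02 m/s); the robot touches nothing.
It fails at once if the larger gift box is shifted by more than 25 mm or tipped (distance of large_box from where it was at the start of the episode above 0.025 m or angle between large_box's own z axis and vertical above 0.3 rad).
It fails at once if the tape roll is shifted by more than 25 mm (distance of clear_tape_roll from where it was at the start of the episode above 0.025 m).
It also fails if it takes over 54 s, if anything falls off the work surface, if the arm or the gripper's body presses on something with over 40 N, if the wrist force passes 120 N, or if a joint passes its speed limit or range.

### The arm

A 7-joint arm with a two-finger parallel gripper is mounted at the origin on a cart in front of the work surface, level with it; the furniture and walls round the work are solid. World frame = base frame: x ahead of the robot, y to its left, z up, the work surface at z = 0. Lengths are in mm, angles in rad, forces in N, time in s.
With the tool pointing down it reaches from about 425 to 800 mm from the base axis. Payload 8.3 kg.
Tool frame: the origin (TCP) lies at the very end of the fingers, on their centre line; the grasp point (between the pads) lies 19 mm behind it; z points along the fingers, y is the direction in which the jaws open and shut (so a half turn about z gives the same grasp; the last joint's range is limited). The gripper opens to 85 mm and grips with 20 to 120 N. Pads are 22 mm wide; open, the fingers measure 114 mm over their backs; the gripper's body (76 mm by 85 mm) begins 54 mm behind the grasp point. The pads swing forward as they close: fully open they stand 13 mm farther back than shut.
Start: joints at [1.181, 0.383, 0.016, 1.37, -0.006, 1.388, -0.046], TCP at [200.67, -591.891, 231.279] pointing down, gripper open.
Joint ranges: [-2.95, 2.95], [-0.25, 2.06], [-1.52, 1.56], [0.18, 2.33], [-1.44, 4.58], [0.02, 2.06], [-3.01, 3.01]. Speed limits (rad/s): [2.39, 2.39, 3.01, 3.01, 3.14, 3.14, 3.14].

### API

Orientations are given as a rotation vector (axis times angle).
In Python, from plant import readout, read_camera, job gives the robot as it stands.
- The arm moves only by the shell command python3 -m pendant 'ROWS' [FORCE]. ROWS is JSON, a list of rows, each a list of 5 numbers: the shift along the tool's x, y, z in cm, then the turn about the tool's z in degrees, then the opening in per cent of the stroke, from 0 (shut) to 100 (fully open). In form: [[dx, dy, dz, spin, jaw], ...]. A call has 1 to 5 rows; each row shifts and turns the commanded pose from where the row before left it, along the tool's axes as they then stand; what a row does not reach is not made up. A row lasts 1/8 s, in which the tool goes at most 62.5 mm and 10.7 degrees, less where a joint would pass 70% of its speed; a pose out of reach is approached as far as the arm can. A call is refused whole if a number of a shift passes 6.25 or a number of a turn 10.7, either way. A call with a gripper value outside its range is refused whole. The fingers move at their own pace and stop on an object; FORCE is the grip in N (left out, the last holds). Time passes only in rows, so rows that do not move let the fingers close. It gives the time, the measured TCP pose, the force and the opening at its end, in the units of the state.
- readout.observe(): the state, without advancing time (a new reading comes with each control period).
- read_camera(name): name is "scene" or "top" or "wrist"; returns a dict with "pixels" (420x560x3 uint8, red, green, blue), "intrinsics" (3x3 intrinsics, pixels), "distortion" ([k1, k2, p1, p2, k3] as OpenCV has them; the pictures are not rectified), "R" (3x3) and "t" (3): a world point X has camera coordinates R X + t. Camera axes: x right, y down, z forward; pixel columns grow to the right and rows downward; lengths in mm; the calibration is good to about 2 mm. A picture is of the moment at which its call begins. There is no depth.
- job.hand_in(): hands the job in, once; it reports no verdict.
The state is a dict: "time": time; "q": joint angles; "dq": joint speeds; "tau": joint torques, N m; "eef_pos": TCP position; "eef_rot": TCP orientation; "force": force on the tool from outside, world axes, zero at the start; "torque": the same for the moment, N m; "finger_gap": finger opening in mm.
Only numpy, scipy, OpenCV 4.12 (cv2) and the standard library are available. Lean on these libraries where they do the work, as an engineer would, in place of code of your own. Each camera call takes 0.05 s, during which the arm holds its last target. There are 200 camera calls.

## Working session

There is one attempt and no reset: what is moved stays moved. The work goes in short steps, Python scripts to look and compute and a shell command to move; the robot and the scene stay as the last step left them, time stands still between calls to the robot, and variables do not carry over. Pictures are saved under pics/ and viewed, about 8 in all and at most 12, crops included, and the job is handed in when it is done.

```bash
mkdir -p pics; ls; cat > h.py <<'E'
import numpy as np, cv2
from plant import readout, read_camera, job
from scipy.spatial.transform import Rotation as Rn
def cam(n,f=None):
    c=read_camera(n)
    if f: cv2.imwrite('pics/'+f,c['pixels'][:,:,::-1])
    return c
def ray(c,uv,z):
    "world point at height z seen at pixel uv"
    K=np.array(c['intrinsics']);R=np.array(c['R']);t=np.array(c['t'])
    p=cv2.undistortPoints(np.array([[uv]],float),K,np.array(c['distortion'])).ravel()
    d=R.T@np.array([p[0],p[1],1]);o=-R.T@t
    return o+d*(z-o[2])/d[2]
def proj(c,X):
    return cv2.projectPoints(np.array(X,float).reshape(-1,1,3),cv2.Rodrigues(np.array(c['R']))[0],np.array(c['t'],float),np.array(c['intrinsics']),np.array(c['distortion']))[0].reshape(-1,2)
def tool():
    s=readout.observe();return np.array(s['eef_pos']),Rn.from_rotvec(s['eef_rot']).as_matrix()
E
python3 - <<'E'
from h import *
import pickle
s=readout.observe();print(s)
for n in('top','scene'):
    c=cam(n,n+'0.png');pickle.dump(c,open(n+'0.pkl','wb'));print(n,-np.array(c['R']).T@c['t'])
p,R=tool();print(R.round(3))
E
```

```text
pics
{'time': 0.0, 'q': array([ 1.18109206,  0.38422406,  0.01638903,  1.37116823, -0.00631299,
        1.38822853, -0.04651541]), 'dq': array([-2.94498522e-05, -2.89845529e-04,  1.23082066e-04, -1.23754730e-03,
        2.75027997e-04, -5.89112576e-04,  6.41581483e-04]), 'tau': array([ 3.82502121e-04, -6.27598000e+01,  8.44537038e-01, -3.71837854e+01,
        1.64755806e-02,  1.38076488e-02,  3.97871543e-05]), 'eef_pos': array([ 200.49888817, -591.41950647,  230.28141613]), 'eef_rot': array([-3.09781534e+00, -5.10794190e-01,  5.50715073e-04]), 'force': array([ 0.38467286, -0.15596908, -0.41420068]), 'torque': array([ 0.0068381 , -0.03679653,  0.03767511]), 'finger_gap': 85.4721643575444}
top [429.38518145 133.76740101 911.07977195]
scene [-269.70009901  574.57701418  835.49750468]
[[ 0.947  0.321 -0.001]
 [ 0.321 -0.947  0.002]
 [-0.    -0.002 -1.   ]]
```

View pics/top0.png

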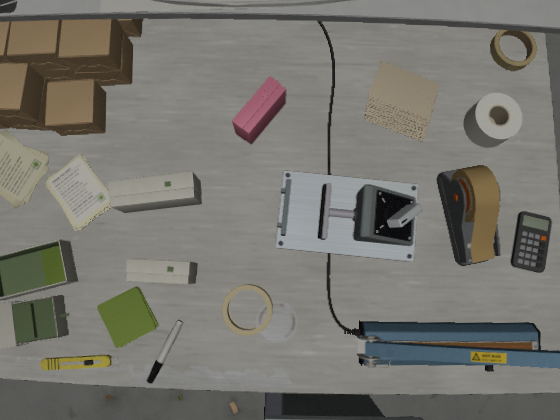

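View pics/scene0.png

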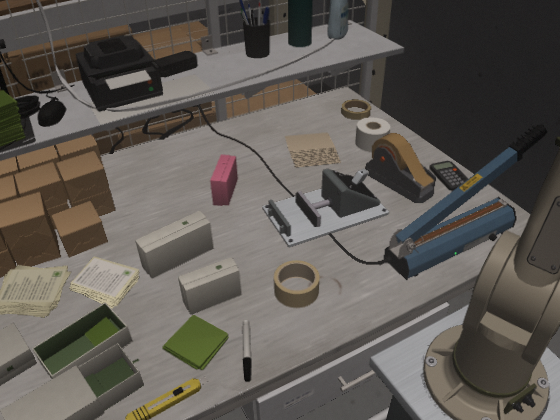

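The top view shows the small box at about (160,272), the large box at (155,190), the tape roll at (248,310) and the clamp at (345,215), with its knob at (403,215). I'll zoom in for corners.

```bash
python3 - <<'E'
import cv2,numpy as np
a=cv2.imread('pics/top0.png')
l=cv2.resize(a[245:300,115:210],None,fx=4,fy=4,interpolation=cv2.INTER_CUBIC)
r=cv2.resize(a[160:270,265:445],None,fx=4,fy=4,interpolation=cv2.INTER_CUBIC)
o=np.zeros((600,800,3),np.uint8);o[:r.shape[0],:r.shape[1]]=r;o[440:600,0:380]=l[30:190]
cv2.imwrite('pics/crop.png',o)
E
```

```text
(no output)
```

View pics/crop.png

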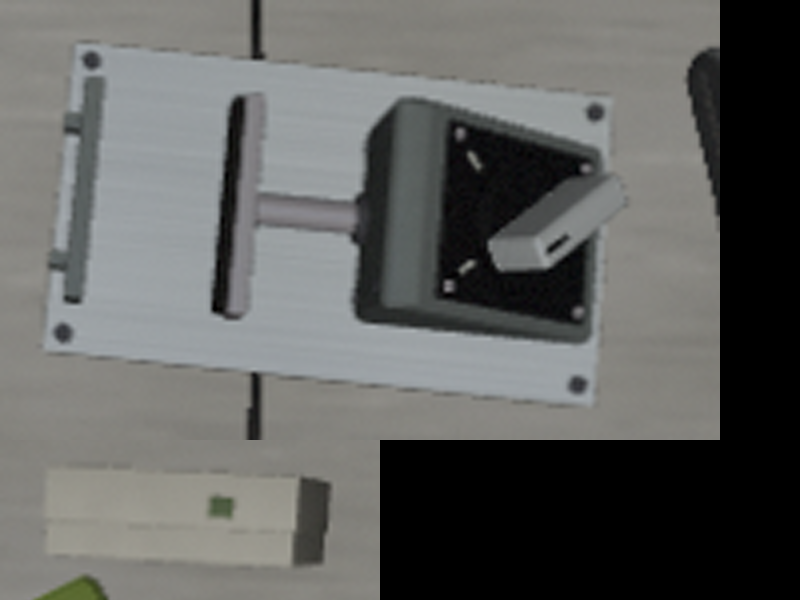

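```bash
python3 - <<'E'
from h import *
import pickle
c=pickle.load(open('top0.pkl','rb'))
P=np.array([ray(c,(265+u/4,160+v/4),12)[:2] for u,v in[(77,43),(612,95),(592,405),(44,350)]])
M=np.array([[80,135],[80,-145],[-80,-145],[-80,135]],float)
# model: plate corner in clamp frame (+x up in image?) fit rigid
m=M.mean(0);q=P.mean(0);U,S,V=np.linalg.svd((M-m).T@(P-q));R=(U@V).T
t=q-R@m;print('clamp R',R,'t',t,'res',(P-(M@R.T+t)).round(1).tolist(),'yaw',np.degrees(np.arctan2(R[1,0],R[0,0])))
print(P.round(1).tolist())
B=np.array([ray(c,(115+u/4,245+(v-410)/4),80)[:2] for u,v in[(46,467),(300,477),(293,567),(46,555)]])
print('box',B.round(1).tolist(),'mid',B.mean(0))
print(np.linalg.norm(np.diff(B,axis=0),axis=1))
L=[ray(c,p,85).round(0).tolist() for p in [(108,181),(194,173),(199,207),(112,212)]];print('large',L)
# tape outline
print('tape',ray(c,(248,310),45))
E
```

```text
clamp R [[ 0.99711658  0.07588493]
 [-0.07588493  0.99711658]] t [553.8144714   4.1799597] res [[-1.4, -2.0], [0.1, 1.3], [0.6, 2.0], [0.7, -1.3]] yaw -4.352070195011281
[[642.4, 130.7], [622.7, -145.1], [463.6, -132.3], [485.0, 143.5]]
box [[451.3, 420.8], [450.2, 301.1], [408.9, 302.4], [410.6, 418.2]] mid [430.26449631 360.60863673]
[119.71434255  41.34195183 115.84288184]
large [[598.0, 466.0, 85.0], [617.0, 301.0, 85.0], [552.0, 288.0, 85.0], [539.0, 453.0, 85.0]]
tape [362.82268231 193.24054193  45.        ]
```

```bash
cat >> h.py <<'E'
def delta(X,ang=None):
    "shift to X in tool axes (cm), spin deg to bring tool y to heading ang (mod 180)"
    p,R=tool();a=np.degrees(np.arctan2(R[1,1],R[0,1]))
    print('at',p.round(1),'yhead',round(a,2),'shift cm',(R.T@(np.array(X)-p)/10).round(2),'' if ang is None else 'spin %.2f'%(-((ang-a+90)%180-90)))
Rc=np.array([[ 0.99711658,0.07588493],[-0.07588493,0.99711658]]);tc=np.array([553.81,4.18])
def c2w(x,y,z): return np.r_[Rc@[x,y]+tc,z]
def w2c(X): return np.r_[Rc.T@(np.array(X)[:2]-tc),X[2]]
E
python3 - <<'E'
from h import *
import pickle
c=pickle.load(open('top0.pkl','rb'))
for n,u,v in[('fence',104,78),('fence',80,302),('pad',232,97),('pad',212,312)]:
    print(n,w2c(ray(c,(265+u/4,160+v/4),46)).round(1))
delta(c2w(0,0,330),-0.7)
E
python3 -m pendant '[[0,0,-2,-10.6,100],[0,0,-2,-10.6,100],[0,0,-2,-10.6,100],[0,0,-2,-10.6,100],[0,0,-2,-10.6,100]]'
```

```text
fence [ 54.5 117.5  46. ]
fence [-56.5 118.3  46. ]
pad [51.4 54.  46. ]
pad [-54.9  54.4  46. ]
at [ 200.5 -591.5  230.4] yhead -71.27 shift cm [ 52.58 -45.09  -9.88] spin -70.57
time: 0.72
eef_pos: [200.6, -591.7, 331.4]
eef_rot: [-2.54, -1.848, -0.001]
force: [-0.4, 0.0, 0.1]
finger_gap: 85.3
```

```bash
python3 -m pendant '[[0,0,0,-10.6,100],[0,0,0,-7,100],[0,0,0,0,100]]'; python3 - <<'E'
from h import *
delta([520,-200,330],-0.7);delta([560,100,330],-0.7)
print(readout.observe()['q'].round(2))
E
```

```text
time: 1.1
eef_pos: [200.5, -591.8, 330.7]
eef_rot: [-2.235, -2.207, -0.001]
force: [-0.6, -0.4, -0.7]
finger_gap: 85.4
at [ 200.5 -591.8  330.7] yhead -0.73 shift cm [39.58 31.45  0.11] spin -0.03
at [ 200.5 -591.8  330.7] yhead -0.73 shift cm [69.63 35.07  0.14] spin -0.03
[ 1.3   0.37 -0.16  1.17  0.06  1.6   1.14]
```

```bash
python3 -m pendant '[[4.4,3.5,0,0,100],[4.4,3.5,0,0,100],[4.4,3.5,0,0,100],[4.4,3.5,0,0,100],[4.4,3.5,0,0,100]]'; python3 -m pendant '[[4.4,3.5,0,0,100],[4.4,3.5,0,0,100],[4.4,3.5,0,0,100],[4.4,3.5,0,0,100],[5.5,1,0,0,100]]';python3 -m pendant '[[5.5,0,0,0,100],[5.5,0,0,0,100],[5.5,0,0,0,100],[5.5,0,0,0,100],[5.5,-2,0,0,100]]'; python3 - <<'E'
from h import *
delta([430.5,361.5,250],-0.7)
print(readout.observe()['q'].round(2))
E
```

```text
time: 1.72
eef_pos: [379.0, -372.3, 331.2]
eef_rot: [-2.238, -2.204, 0.0]
force: [0.5, -0.6, 0.6]
finger_gap: 85.2
time: 2.35
eef_pos: [532.0, -143.4, 330.2]
eef_rot: [-2.238, -2.203, -0.0]
force: [1.0, -0.1, -0.0]
finger_gap: 85.0
time: 2.98
eef_pos: [514.1, 131.9, 330.6]
eef_rot: [-2.238, -2.203, 0.0]
force: [1.0, 1.1, 0.3]
finger_gap: 85.6
at [514.1 131.9 330.6] yhead -0.91 shift cm [22.82 -8.72  8.08] spin -0.21
[ 0.27  0.21 -0.7   1.42  0.13  1.56 -0.43]
```

```bash
python3 -m pendant '[[4.5,-1.7,0,0,100],[4.5,-1.7,0,0,100],[4.5,-1.7,2,0,100],[4.6,-1.8,2,0,100],[4.7,-1.8,3,0,100]]'; python3 -m pendant '[[0,0,0,0,100],[0,0,0,0,100]]'; python3 - <<'E'
from h import *
import pickle
c=cam('wrist','w1.png');pickle.dump(c,open('w1.pkl','wb'))
delta([430.5,361.5,41],-0.7)
print(readout.observe()['q'].round(2))
E
```

```text
time: 3.6
eef_pos: [429.6, 360.8, 261.2]
eef_rot: [2.239, 2.203, 0.002]
force: [0.8, -0.0, -0.3]
finger_gap: 85.8
time: 3.85
eef_pos: [430.0, 359.2, 261.1]
eef_rot: [2.236, 2.206, -0.001]
force: [-0.2, 0.0, -0.8]
finger_gap: 85.4
at [430.7 358.7 261.5] yhead -0.84 shift cm [ 0.28 -0.03 22.05] spin -0.14
[-0.11  0.33 -0.82  1.47  0.24  1.44 -0.95]
```

View pics/w1.png

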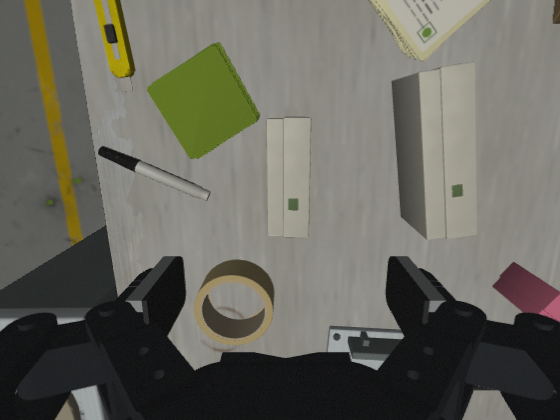

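The wrist view shows the small box's top at (267..310, 118..238), standing clear of the large box (393..475), with the tape roll at (235,305).

```bash
python3 - <<'E'
from h import *
import pickle
c=pickle.load(open('w1.pkl','rb'))
B=np.array([ray(c,p,80) for p in[(267,118),(310,117),(308,238),(268,237)]]);print(B.round(1).tolist(),B.mean(0).round(1))
d=B[2]+B[3]-B[0]-B[1];print(np.degrees(np.arctan2(d[1],d[0])))
m=B.mean(0);delta([m[0],m[1],41],-0.7)
E
```

```text
[[413.0, 423.2, 80.0], [452.9, 423.5, 80.0], [451.3, 304.1, 80.0], [410.6, 305.8, 80.0]] [431.9 364.1  80. ]
-90.95124470794669
at [430.7 358.7 261.5] yhead -0.84 shift cm [ 0.55  0.11 22.05] spin -0.14
```

```bash
python3 -m pendant '[[0.4,0.1,4.4,0,100],[0,0,4.4,0,100],[0,0,4.4,0,100],[0,0,4.4,0,100],[0,0,4.4,0,100]]'; python3 -m pendant '[[0,0,0,0,100],[0,0,0,0,100]]'; python3 -m pendant '[[0,0,0,0,30],[0,0,0,0,30],[0,0,0,0,30],[0,0,0,0,30],[0,0,0,0,30]]' 40
```

```text
time: 4.53
eef_pos: [433.0, 362.0, 40.8]
eef_rot: [2.239, 2.202, 0.002]
force: [0.7, -0.4, 0.2]
finger_gap: 85.7
time: 4.78
eef_pos: [432.4, 363.8, 43.4]
eef_rot: [2.236, 2.206, 0.004]
force: [0.4, 0.1, 0.8]
finger_gap: 85.2
time: 5.4
eef_pos: [431.5, 363.9, 42.5]
eef_rot: [2.234, 2.208, 0.003]
force: [-0.4, -2.6, 6.9]
finger_gap: 41.7
```

```bash
python3 -m pendant '[[0,0,-3,0,30],[0,0,-5,0,30],[0,0,-5,0,30],[0,0,-3,-8,30],[0,0,0,-10,30]]'; python3 -m pendant '[[0,0,0,-10,30],[0,0,0,-10,30],[0,0,0,-10,30],[0,0,0,-10,30],[0,0,0,-10,30]]';python3 -m pendant '[[0,0,0,-10,30],[0,0,0,-8,30],[0,0,0,0,30],[0,0,0,0,30]]'; python3 - <<'E'
from h import *
delta(c2w(0,86,180),85.65)
print(readout.observe()['q'].round(2))
E
```

```text
time: 6.02
eef_pos: [431.6, 364.6, 204.4]
eef_rot: [1.854, 2.534, 0.007]
force: [0.1, -0.0, -1.6]
finger_gap: 41.5
time: 6.65
eef_pos: [430.7, 363.3, 201.2]
eef_rot: [-0.608, -3.082, 0.001]
force: [-0.4, -0.8, -0.7]
finger_gap: 41.9
time: 7.15
eef_pos: [430.8, 363.4, 201.3]
eef_rot: [-0.133, -3.139, 0.0]
force: [0.2, 0.2, -0.6]
finger_gap: 41.7
at [430.8 363.4 201.3] yhead 85.15 shift cm [-15.22 -26.15   2.13] spin -0.50
[ 0.06  0.48 -1.1   1.55  0.43  1.38  0.4 ]
```

```bash
python3 -m pendant '[[-2.5,-4.4,0,-0.5,30],[-2.5,-4.4,0,0,30],[-2.5,-4.4,0,0,30],[-2.5,-4.4,0,0,30],[-2.6,-4.4,0,0,30]]'; python3 -m pendant '[[-2.6,-4.1,3,0,30],[0,0,0,0,30],[0,0,0,0,30]]'; python3 - <<'E'
from h import *
import pickle
delta(c2w(0,86,54),85.65)
c=cam('wrist','w2.png');pickle.dump(c,open('w2.pkl','wb'))
E
```

```text
time: 7.78
eef_pos: [540.7, 133.1, 201.6]
eef_rot: [0.118, 3.139, -0.001]
force: [0.3, 0.9, -1.6]
finger_gap: 41.6
time: 8.15
eef_pos: [562.8, 92.4, 171.3]
eef_rot: [-0.117, -3.139, -0.001]
force: [-0.3, 0.5, -1.0]
finger_gap: 41.8
at [562.8  92.4 171.3] yhead 85.74 shift cm [ 0.22 -0.28 11.73] spin 0.09
```

View pics/w2.png

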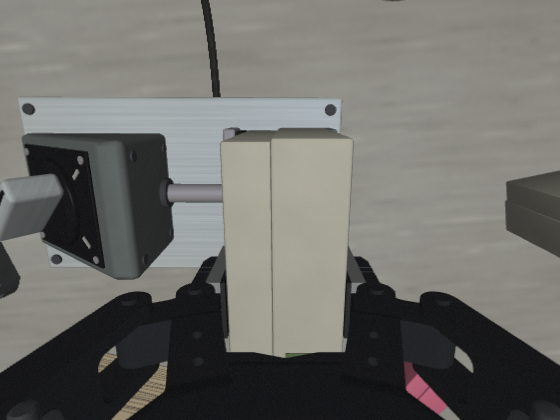

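The box hangs straight in the grip. The plate corners are at (341,97) and (20,98), so I'll check them against my clamp pose.

```bash
python3 - <<'E'
from h import *
import pickle
c=pickle.load(open('w2.pkl','rb'))
for u in[(341,97),(20,98)]: print(w2c(ray(c,u,12)).round(1))
E
```

```text
[-79.3 136.9  12. ]
[ -78.6 -137.3   12. ]
```

```bash
python3 -m pendant '[[0.2,-0.2,2,0,30],[0,0,3,0,30],[0,0,3,0,30],[0,0,2,0,30],[0,0,1,0,30]]'; python3 -m pendant '[[0,0,0.3,0,30],[0,0,0.2,0,30],[0,0,0,0,30]]';python3 -m pendant '[[0,0,0,0,30],[0,0,0,0,30]]'
```

```text
time: 8.82
eef_pos: [560.6, 91.0, 60.9]
eef_rot: [-0.113, -3.139, -0.0]
force: [-0.9, 0.6, -0.7]
finger_gap: 41.8
time: 9.2
eef_pos: [561.4, 90.1, 56.9]
eef_rot: [0.115, 3.139, 0.0]
force: [-0.1, -0.6, -1.2]
finger_gap: 41.7
time: 9.45
eef_pos: [561.2, 90.0, 56.6]
eef_rot: [0.115, 3.139, 0.0]
force: [-0.1, -0.2, -2.5]
finger_gap: 41.5
```

```bash
python3 -m pendant '[[0,0,0.2,0,30],[0,0,0,0,30]]';python3 -m pendant '[[0,0,0.1,0,30],[0,0,0,0,30]]'
```

```text
time: 9.7
eef_pos: [561.2, 90.1, 54.6]
eef_rot: [0.114, 3.139, 0.0]
force: [0.2, -0.3, 0.7]
finger_gap: 41.3
time: 9.95
eef_pos: [561.3, 90.2, 54.5]
eef_rot: [0.114, 3.139, -0.001]
force: [-4.3, -1.6, 10.4]
finger_gap: 41.4
```

Contact with the plate. Release, lift and look.

```bash
python3 -m pendant '[[0,0,0,0,60],[0,0,0,0,100],[0,0,0,0,100],[0,0,0,0,100],[0,0,0,0,100]]'; python3 -m pendant '[[0,0,-3,0,100],[0,0,-5,0,100],[0,0,-5,0,100],[0,0,-5,0,100],[0,0,0,0,100]]'
python3 - <<'E'
from h import *
import pickle
c=cam('wrist','w3.png');pickle.dump(c,open('w3.pkl','wb'))
d=cam('scene');t=cam('top')
pickle.dump(t,open('t3.pkl','wb'));pickle.dump(d,open('s3.pkl','wb'))
a=cv2.resize(d['pixels'][140:260,240:400],None,fx=2.5,fy=2.5,interpolation=cv2.INTER_CUBIC)
o=np.zeros((600,800,3),np.uint8);o[:420,:560]=c['pixels'];o[300:600,400:800]=a
cv2.imwrite('pics/c3.png',o[:,:,::-1])
E
```

```text
time: 10.58
eef_pos: [561.0, 90.1, 53.3]
eef_rot: [-0.114, -3.139, -0.0]
force: [0.7, 0.1, -0.6]
finger_gap: 85.5
time: 11.2
eef_pos: [562.7, 91.3, 237.5]
eef_rot: [0.114, 3.133, 0.002]
force: [0.1, -0.6, -0.2]
finger_gap: 85.3
```

View pics/c3.png

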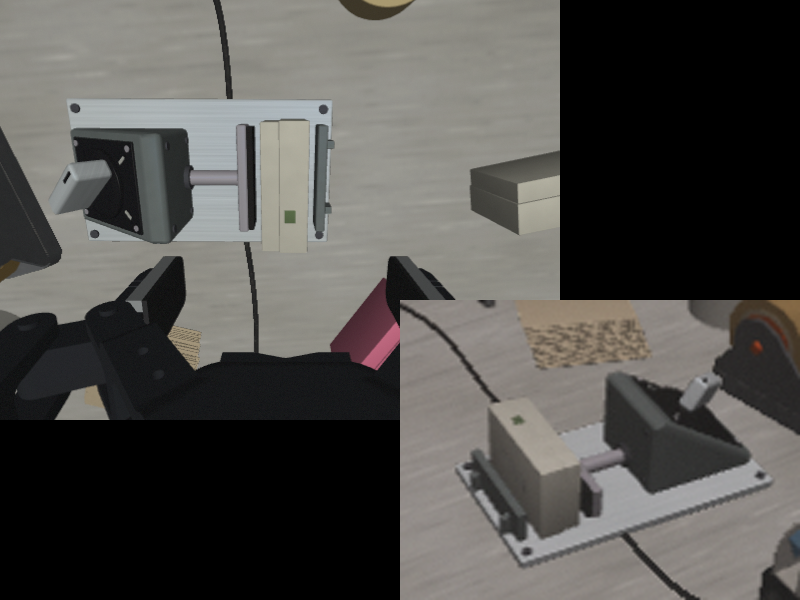

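The box stands in the slot. I'll measure it, and zoom the knob in two views to locate its axis.

```bash
python3 - <<'E'
from h import *
import pickle
c=pickle.load(open('w3.pkl','rb'));t=pickle.load(open('t3.pkl','rb'));s=pickle.load(open('s3.pkl','rb'))
B=np.array([w2c(ray(c,p,92)) for p in[(261,121),(308,121),(307,251),(263,250)]]);print(B.round(1).tolist(),B.mean(0)-[0,86,0])
z=lambda i,r,q,f:cv2.resize(i['pixels'][r:r+50,q:q+66],None,fx=f,fy=f,interpolation=cv2.INTER_CUBIC)
o=np.zeros((600,800,3),np.uint8)
o[:300,:396]=z(t,188,362,6);o[:300,400:796]=z(c,140,42,6)
o[300:600,:396]=z(s,160,315,6)
cv2.imwrite('pics/k.png',o[:,:,::-1])
E
```

```text
[[-58.5, 68.2, 92.0], [-58.6, 107.1, 92.0], [57.3, 108.5, 92.0], [56.4, 68.1, 92.0]] [-0.87162664  1.96255511 92.        ]
```

View pics/k.png

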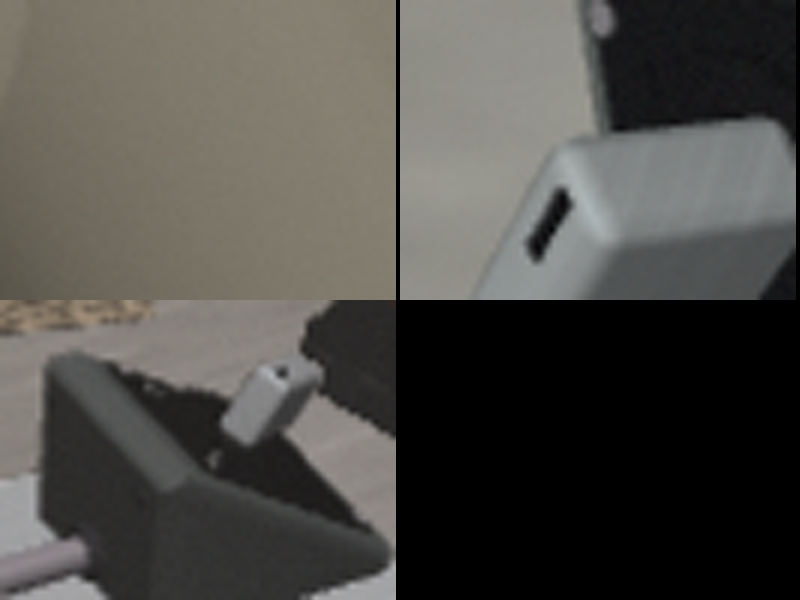

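```bash
python3 - <<'E'
from h import *
import pickle
L=lambda f:pickle.load(open(f,'rb'))
C=[(L('top0.pkl'),(404.5,220.5)),(L('w3.pkl'),(67,177.5)),(L('s3.pkl'),(362,172))]
A=[];b=[]
for c,p in C:
    o=ray(c,p,0);d=ray(c,p,100)-o;d/=np.linalg.norm(d);M=np.eye(3)-np.outer(d,d);A.append(M);b.append(M@o)
X=np.linalg.lstsq(np.vstack(A),np.hstack(b),rcond=None)[0]
for c,p in C: print(proj(c,X)-p)
x=w2c(X);print('slot clamp',x)
a=np.radians(35);u=np.array([0,np.cos(a),np.sin(a)]);n=np.array([0,-np.sin(a),np.cos(a)])
s=-x[0]/np.sin(np.radians(36));k=x-42*n-s*np.cos(np.radians(36))*u+[s*np.sin(np.radians(36)),0,0]
print('s',s,'panel centre',k)
# check bar corners
bd=np.cos(.628)*u-np.sin(.628)*np.array([1,0,0]);w=np.cross(n,bd)
for e in(35,-35):
  for v in(9,-9):
    for h in(42,10):
      P=k+h*n+e*bd+v*w;print(e,v,h,P.round(0),*[proj(c,c2w(*P)).round(0).ravel().tolist() for c,_ in C])
E
```

```text
[[-0.78791071 -0.1160974 ]]
[[-2.32688977  0.72011191]]
[[0.08874508 0.32927072]]
slot clamp [-12.76440163 -94.07001916 104.6797173 ]
s 21.716097123156523 panel centre [  0.         -84.37123849  60.19834391]
35 9 42 [-28. -90. 108.] [401.0, 228.0] [65.0, 161.0] [364.0, 175.0]
35 9 10 [-28. -71.  82.] [388.0, 229.0] [104.0, 156.0] [357.0, 186.0]
35 -9 42 [-13. -81. 114.] [398.0, 219.0] [74.0, 180.0] [358.0, 171.0]
35 -9 10 [-13. -63.  88.] [384.0, 220.0] [113.0, 174.0] [351.0, 181.0]
-35 9 42 [  13. -136.   75.] [422.0, 211.0] [44.0, 200.0] [370.0, 172.0]
-35 9 10 [  13. -118.   49.] [409.0, 212.0] [80.0, 193.0] [363.0, 182.0]
-35 -9 42 [  28. -127.   81.] [419.0, 202.0] [52.0, 217.0] [364.0, 168.0]
-35 -9 10 [  28. -109.   55.] [406.0, 204.0] [88.0, 209.0] [357.0, 178.0]
```

```bash
python3 -m pendant '[[0,0,0,10,50],[0,0,0,10,0],[0,0,0,10,0],[0,0,0,10,0],[0,0,0,10,0]]'; python3 -m pendant '[[0,0,0,10,0],[0,0,0,10,0],[0,0,0,10,0],[0,0,0,10,0],[0,0,0,0,0]]';python3 - <<'E'
from h import *
delta(c2w(-50,-75,150),-4.35)
print(readout.observe()['q'].round(2))
E
```

```text
time: 11.98
eef_pos: [560.2, 89.6, 231.4]
eef_rot: [-1.437, -2.791, 0.003]
force: [0.3, 0.1, -1.0]
finger_gap: -0.0
time: 12.6
eef_pos: [560.3, 89.8, 231.8]
eef_rot: [-2.299, -2.139, 0.003]
force: [-0.7, -0.3, -0.8]
finger_gap: 0.1
at [560.3  89.8 231.8] yhead -4.11 shift cm [-16.05  -5.04   8.2 ] spin 0.24
[ 0.39  0.36 -0.79  1.5   0.25  1.39 -0.48]
```

```bash
python3 -m pendant '[[-4,-1.2,0,0,0],[-4,-1.3,0,0,0],[-4,-1.3,2,0,0],[-4,-1.3,3,0,0],[0,0,3,0,0]]'; python3 -m pendant '[[0,0,0,0,0],[0,0,0,0,0]]';python3 - <<'E'
from h import *
import pickle
delta(c2w(-50,-75,91),-4.35)
c=cam('wrist','w4.png');pickle.dump(c,open('w4.pkl','wb'))
E
```

```text
time: 13.22
eef_pos: [496.7, -70.3, 151.5]
eef_rot: [2.303, 2.137, -0.004]
force: [1.2, -0.2, -0.1]
finger_gap: 0.1
time: 13.48
eef_pos: [499.0, -64.9, 154.1]
eef_rot: [-2.297, -2.143, -0.001]
force: [0.4, 0.1, -0.6]
finger_gap: -0.1
at [499.  -64.9 154.1] yhead -3.99 shift cm [-0.19 -0.06  6.31] spin 0.36
```

View pics/w4.png

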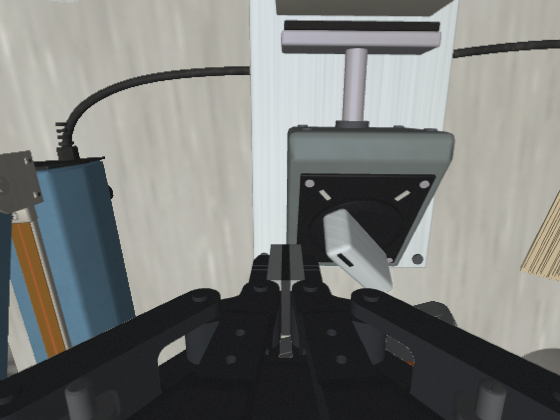

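The closed fingertips are at (286,250), left of the bar's upslope end at (330,215), so it's clear to descend beside it.

```bash
python3 -m pendant '[[-0.2,0,2,0.3,0],[0,0,2,0,0],[0,0,1.5,0,0],[0,0,0.7,0,0],[0,0,0,0,0]]'; python3 -m pendant '[[0,1,0,0,0],[0,0.5,0,0,0],[0,0.3,0,0,0],[0,0,0,0,0]]';python3 - <<'E'
from h import *
print(w2c(tool()[0]))
E
```

```text
time: 14.15
eef_pos: [498.5, -67.5, 91.4]
eef_rot: [-2.306, -2.134, -0.0]
force: [0.6, 0.5, 0.7]
finger_gap: -0.2
time: 14.65
eef_pos: [513.9, -67.6, 91.2]
eef_rot: [-2.301, -2.131, 0.006]
force: [-16.0, 5.0, 12.1]
finger_gap: -0.0
[-34.36351389 -74.60410901  91.15185547]
```

```bash
python3 -m pendant '[[0,0.4,0,0,0],[0,0.4,0,0,0],[0,0,0,0,0]]'; python3 -m pendant '[[0,0.4,0,0,0],[0,0.4,0,0,0],[0,0,0,0,0]]'
```

```text
time: 15.02
eef_pos: [521.0, -63.7, 92.0]
eef_rot: [-2.294, -2.134, 0.004]
force: [-24.2, 16.7, 24.3]
finger_gap: -0.1
time: 15.4
eef_pos: [532.3, -60.3, 94.3]
eef_rot: [-2.291, -2.14, -0.009]
force: [-17.3, 25.9, 29.3]
finger_gap: -0.1
```

```bash
python3 - <<'E'
from h import *
import pickle
print(w2c(tool()[0]),readout.observe()['force'])
c=cam('wrist');s=cam('scene')
o=np.zeros((600,800,3),np.uint8);o[:420,:560]=c['pixels']
o[300:600,400:800]=cv2.resize(s['pixels'][130:250,280:440],None,fx=2.5,fy=2.5,interpolation=cv2.INTER_CUBIC)
cv2.imwrite('pics/c5.png',o[:,:,::-1])
E
```

```text
[-16.57583925 -65.88303299  94.34083866] [-17.27384666  25.91226121  29.29287813]
```

View pics/c5.png

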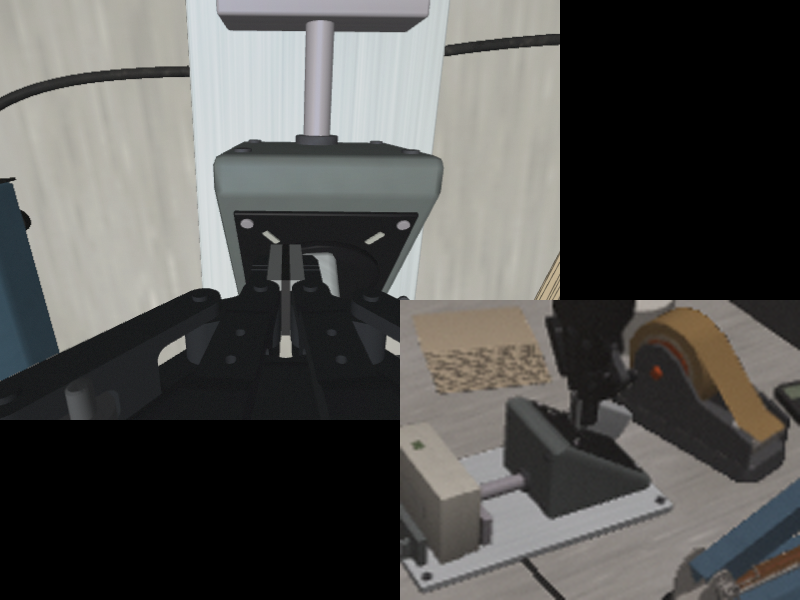

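The bar is now roughly straight upslope, about halfway. Its end is dragging the finger along the arc through friction. I'll ease the command upslope and keep pushing.

```bash
python3 -m pendant '[[0.4,0,-0.2,0,0],[0,0.3,0,0,0],[0,0.3,0,0,0]]'; python3 - <<'E'
from h import *
print(w2c(tool()[0]),readout.observe()['force'])
E
python3 -m pendant '[[0,0.3,0,0,0],[0,0.2,0,0,0]]'; python3 - <<'E'
from h import *
print(w2c(tool()[0]),readout.observe()['force'])
E
```

```text
time: 15.88
eef_pos: [538.9, -59.3, 95.5]
eef_rot: [-2.296, -2.138, -0.007]
force: [-10.1, 19.5, 18.9]
finger_gap: -0.1
[-10.00292613 -64.45513057  95.47428075] [-10.05403805  19.48585244  18.85574206]
time: 16.12
eef_pos: [545.9, -60.2, 95.8]
eef_rot: [-2.298, -2.14, -0.012]
force: [-1.2, 16.8, 10.2]
finger_gap: 0.2
[ -3.03271551 -64.7577262   95.75834337] [-1.20082314 16.83921046 10.16400355]
```

```bash
python3 -m pendant '[[0,0.3,0,0,0],[0,0.2,0,0,0]]'; python3 -m pendant '[[0,0.2,0,0,0],[0,0.2,0,0,0],[0,0,0,0,0]]'; python3 - <<'E'
from h import *
print(w2c(tool()[0]),readout.observe()['force'])
cam('wrist','w6.png')
E
```

```text
time: 16.38
eef_pos: [551.7, -63.0, 95.5]
eef_rot: [2.301, 2.138, 0.012]
force: [4.2, 8.9, 3.7]
finger_gap: -0.2
time: 16.75
eef_pos: [553.2, -63.3, 94.9]
eef_rot: [-2.3, -2.136, -0.005]
force: [-6.3, 12.2, 12.6]
finger_gap: -0.0
[  4.48507276 -67.30194482  94.91451001] [-6.25634492 12.20874419 12.59550938]
```

View pics/w6.png

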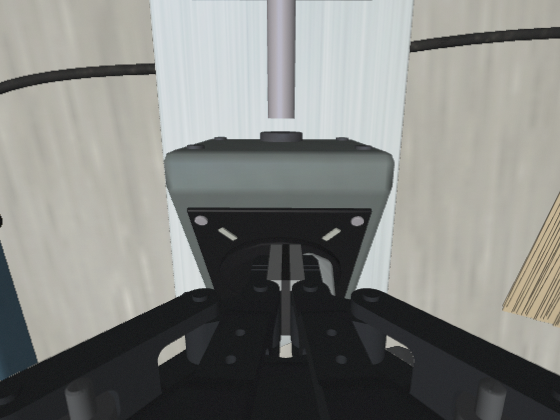

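```bash
python3 -m pendant '[[0,0.2,0,0,0],[0,0,0,0,0]]'; python3 -m pendant '[[0,-0.6,0,0,0],[0,-0.6,0,0,0],[0,0,0,0,0]]'; python3 -m pendant '[[0,0,-3,0,0],[0,0,-5,0,0],[0,0,-5,0,0],[-5,0,-2,0,0],[-5,0,0,0,0]]';python3 -m pendant '[[-5,0,0,0,0],[0,0,0,0,0],[0,0,0,0,0]]'; python3 - <<'E'
from h import *
import pickle
t=cam('top');s=cam('scene');pickle.dump(t,open('t7.pkl','wb'))
o=np.zeros((600,800,3),np.uint8)
o[:420,:640]=cv2.resize(t['pixels'][160:265,270:430],None,fx=4,fy=4,interpolation=cv2.INTER_CUBIC)
o[350:600,467:800]=cv2.resize(s['pixels'][140:260,240:400],(333,250),interpolation=cv2.INTER_CUBIC)
cv2.imwrite('pics/c7.png',o[:,:,::-1])
E
```

```text
time: 17.05
eef_pos: [553.6, -63.3, 94.7]
eef_rot: [-2.298, -2.135, -0.001]
force: [-13.8, 12.4, 18.0]
finger_gap: 0.0
time: 17.42
eef_pos: [542.4, -68.0, 93.3]
eef_rot: [2.307, 2.132, -0.001]
force: [-0.0, -0.4, -1.0]
finger_gap: 0.1
time: 18.05
eef_pos: [535.8, -168.5, 245.9]
eef_rot: [2.303, 2.131, 0.003]
force: [1.1, -1.3, -1.5]
finger_gap: -0.0
time: 18.42
eef_pos: [530.8, -216.9, 243.1]
eef_rot: [-2.307, -2.131, -0.001]
force: [0.4, 0.6, -1.1]
finger_gap: -0.1
```

View pics/c7.png

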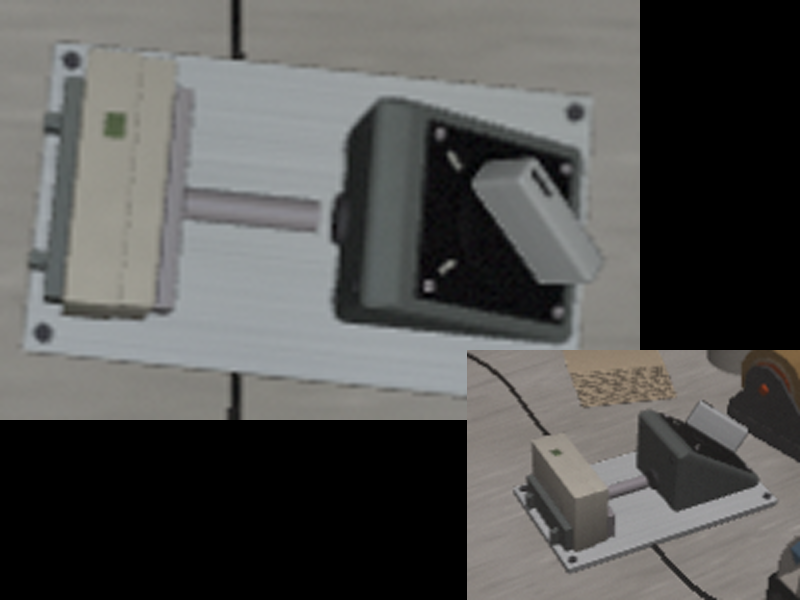

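The bar points at the right-hand mark, at the stop, and the box is pressed between pad and fence. I'll do one numeric check, then hand in.

```bash
python3 - <<'E'
from h import *
import pickle
c=pickle.load(open('t7.pkl','rb'))
B=np.array([w2c(ray(c,(270+u/4,160+v/4),92)) for u,v in[(90,50),(179,57),(153,308),(67,303)]])
print(B.round(1).tolist(),B.mean(0)-[0,86,0]);d=B[0]+B[1]-B[2]-B[3];print(np.arctan2(d[1],d[0]))
s=readout.observe();print(s['time'],s['force'],abs(s['dq']).max());print(job.hand_in())
E
```

```text
[[58.1, 116.1, 92.0], [59.0, 74.5, 92.0], [-59.1, 75.8, 92.0], [-60.7, 115.1, 92.0]] [-0.68393913  9.3558898  92.        ]
-0.0012802108919607587
18.525 [-0.13175044 -0.54470028 -0.15639772] 0.009882904373930086
the job is handed in; nothing more can be done
None
```

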